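Load the slide box into the scanner and start it at the membrane keypad

ROBOT

A 6-joint arm with a two-finger parallel gripper is mounted at the origin on a cart in front of the work surface, level with it; the furniture and walls round the work are solid. World frame = base frame: x ahead of the robot, y to its left, z up, the work surface at z = 0. Lengths are in mm, angles in rad, forces in N, time in s.
With the tool pointing down it reaches from about 275 to 750 mm from the base axis. Payload 10.2 kg.
Tool frame: the origin (TCP) lies midway between the tips of the shut fingers; the grasp point (between the pads) lies 19 mm behind it (ctrl.grip_depth is the distance from the TCP to the grasp point, in mm); y points along the fingers, x is the direction in which the jaws open and shut, and the axes are right-handed (so a half turn about y gives the same grasp; the last joint's range is limited). The gripper opens to 85 mm and grips with 20 to 120 N. Pads are 22 mm wide; open, the fingers measure 114 mm over their backs; the gripper's body (76 mm by 85 mm) begins 54 mm behind the grasp point. The pads swing forward as they close: fully open they stand 13 mm farther back than shut.
Start: joints at [-1.389, 0.313, 1.498, -0, 1.331, -0.223], TCP at [206.751, -482.582, 231.294] pointing down, gripper open.
Joint ranges: [-2.94, 2.94], [-0.97, 2.17], [0.19, 2.56], [-1.23, 4.37], [0.02, 3.11], [-2.88, 2.88]. Speed limits (rad/s): [2.39, 2.39, 3.01, 3.14, 3.14, 3.14].

INTERFACE

Orientations are given as a unit quaternion [w, x, y, z].
In Python, from rig import ctrl gives the robot as it stands. The module is installed in compiled form; this text tells all that it offers.
- The arm moves only by the tool drive_tool, never from a script. Its arguments are lists of equal length, an entry for each row: "gripper": the closure, from 0 (fully open) to 1 (shut); "offset": the shift along the tool's x, y, z in m, a list of three; "turn": the turn about the tool's y in degrees. In form: {"gripper": [gripper, ...], "offset": [[tx, ty, tz], ...], "turn": [turn, ...]}. A call has 1 to 20 rows; each row shifts and turns the commanded pose from where the row before left it, along the tool's axes as they then stand; what a row does not reach is not made up. A row lasts 1/12 s, in which the tool goes at most 41.7 mm and 7.16 degrees, less where a joint would pass 70% of its speed; a pose out of reach is approached as far as the arm can. A call is refused whole if a number of a shift passes 0.0417 or a number of a turn 7.16, either way. A call with a gripper value outside its range is refused whole. The fingers move at their own pace and stop on an object; "force" is the grip in N (left out, the last holds). Time passes only in rows, so rows that do not move let the fingers close. It gives the time, the measured TCP pose, the force and the opening at its end, in the units of the state.
- ctrl.sense(): the state, without advancing time (a new reading comes with each control period).
- ctrl.capture(name): name is "side" or "top"; returns (picture, depth): 400x640x3 uint8, red, green, blue; 400x640 float32, mm along the optical axis (not along the pixel's ray), 0 where there is no reading.
- ctrl.camera_params(name): a dict with "fovy" (degrees; the focal length in pixels is half the picture's height over the tangent of half this angle, whatever the lens; pixels are square), "cx", "cy" (the principal point, pixels), "view" (4x4, takes a point from world to camera coordinates). Camera axes: x right, y down, z forward; pixel columns grow to the right and rows downward; lengths in mm; the calibration is good to about 2 mm. A picture is of the moment at which its call begins. camera_params takes no time and is no camera call.
- ctrl.finish_job(): hands the job in, once; it reports no verdict.
Trained networks look in the newest picture that a camera, given by its name, has taken for a name from the list of things; names that differ only in an ending like _2 or _b are one class to them, and where a whole thing is asked for, a point or a joint stands for the part that bears it (a point fixed in the world has none). Each returns a list of dicts, best first, with "score" (0 to 1); they miss things now and then, are a little off and sometimes report something else, mostly with a low value. They report only what shows in the picture. A call takes as long as a camera call. They do not tell look-alikes from the thing itself.
- ctrl.boxes_of(camera, query): "centre" ([x, y, z] in mm, in the coordinates of the camera as it stood for that picture, good to about 4 mm: the middle of the surface that is visible of it).
- ctrl.regions_of(camera, query): "mask" (400x640 bool, what is visible of it).
- ctrl.pinpoint(camera, query): "centre" ([x, y, z] in mm, in the coordinates of the camera as it stood for that picture, good to about 4 mm: a listed point, or the origin of a listed thing).
The state is a dict: "time_s": time; "joints": joint angles; "dq": joint speeds; "tau": joint torques, N m; "eef_pos": TCP position; "ee_rot": TCP orientation; "force": force on the tool from outside, world axes, zero at the start; "wrist_torque": the same for the moment, N m; "grip_width": opening from 0.0 (shut) to 1.0 (fully open).
Only numpy, scipy, OpenCV 4.12 (cv2) and the standard library are available. Lean on these libraries where they do the work, as an engineer would, in place of code of your own. Each camera call takes 0.05 s, during which the arm holds its last target.

TASK

Push the blue slide box along the table into the scanner's bay, under its overhanging head, until it is fully home against the stop, and take the bench timer off the keypad and lay it face up on the table. Then press the green membrane key with the fingertips, firmly but not hard, and hold it for about half a second so that it registers. Never press the red or the yellow key, and leave the post holder, the roll of tape, the dial gauge and the mirror mount where they are.

Things in the scene. Friction and masses are not known exactly. Their poses are not given: they have to be found in the camera images.
- slide_box: Closed blue box of slides, 92 mm (x) x 88 mm (y) x 36 mm high, about 0.3 kg, loose on the table before the scanner; too wide to grip, so it is pushed. Origin: centre of its underside; its faces lie 44 mm before, 46 mm beyond and 44 mm to each side of it. Its x points away from the robot, within 30 degrees of the bay's x; the side with the small clasp (-x) stays the near side.
- scanner: White scanner fixed to the table; place and heading vary. Origin: on the table, as point bay_home; x points into the bay, y left. The overhanging head begins 4 mm beyond the origin, is 156 mm wide, underside 52 mm and top 106 mm above the table; the body ends 134 mm beyond the origin. The near half of the box stays uncovered at home.
- bay_home (a point): Point on the table where the box's origin lies when fully home (axes of the scanner). No bay floor: the box slides on the table between guide rails 96 mm apart, 16 mm high, 10 mm thick, that begin 60 mm before this point; flared lead-ins, as high, widen the mouth to about 137 mm at 117 mm before it. The end stop's face is 47 mm beyond it, 54 mm high.
- console: Low grey keypad console fixed to the table, 105 mm (x) x 165 mm (y) x 24 mm high, origin at the centre of its underside, z up; its place and heading vary. Three keys stand side by side along its y, 49 mm apart, 13 mm to the near side of the centre; which colour stands where varies.
- key_green: Green membrane key of the keypad, 40 x 36 mm, 4 mm proud of the console. Origin: centre of its underside, 24 mm above the table; its pressing face is 28 mm above the table. It gives only about 1 mm (6 N/mm, hard stop near 7 N). This is the start key: it registers when the fingertips press it with more than 6 N for 0.3 s; 40 N is too hard.
- key_red: Red membrane key of the keypad, 40 x 36 mm, 4 mm proud of the console. Origin: centre of its underside, 24 mm above the table; its pressing face is 28 mm above the table. It gives only about 1 mm (6 N/mm, hard stop near 7 N). Stop key: must not be pressed (more than 5 N counts).
- key_yellow: Yellow membrane key of the keypad, 40 x 36 mm, 4 mm proud of the console. Origin: centre of its underside, 24 mm above the table; its pressing face is 28 mm above the table. It gives only about 1 mm (6 N/mm, hard stop near 7 N). Menu key: must not be pressed (more than 5 N counts).
- timer: White bench timer, 56 mm (x) x 66 mm (y) x 16 mm high (the flat case 14 mm), about 70 g, loose, lying face up on the keypad's keys and covering some of them. Origin: centre of its underside; z points up out of its face. Can be gripped across its 56 mm width (its x).
- post_holder: Bystander: black post holder with a steel post, standing upright, base 38 mm (x) x 75 mm (y), 115 mm tall. Origin: centre of its underside. Loose; leave it.
- tape_roll: Bystander: black roll of tape lying flat, 59 mm across, 19 mm high. Origin: centre of its underside. Loose; leave it.
- dial_gauge: Bystander: dial gauge lying on its back, 103 mm (x) x 58 mm (y) x 20 mm high. Origin: centre of its underside. Loose; leave it.
- mirror_mount: Bystander: black square mirror mount standing on the table to the right of the slide box, 41 mm (x) x 48 mm (y) x 48 mm high. Origin: centre of its underside. Loose; leave it.
Not all that is in view belongs to the job. There is more than one size of the slide_box; the one meant has the size given above.

How it is judged (in metres and radians):
On the way, in this order (a step that is already met when the one before it is completed fails the run):
1. the slide box is fully home in the bay and the timer lies face up on the table, off the keypad (x of slide_box in the frame of bay_home above -0.006 m and y of slide_box in the frame of bay_home between -0.008 and 0.008 m and angle between the x axis of slide_box and the x axis of scanner, either way round below 0.1 rad and angle between slide_box's own z axis and vertical below 0.08 rad and height (world z) of timer between -0.01 and 0.006 m and angle between timer's own z axis and vertical below 0.12 rad), for 0.2 s.
2. the green key is pressed by the fingertips with more than 6 N for 0.3 s (contact force between key_green and the fingers above 6 N), for 0.3 s.
At the end, for the whole second after the job is handed in: The slide box rests fully home in the bay (within 6 mm of the stop position, 8 mm sideways, 0.1 rad of the bay's heading, flat), the timer rests flat and face up on the table off the keypad, and the green key has been pressed and let go (all of step 1 and linear speed of each of slide_box, timer below 0.02 m/s); the robot touches nothing.
It fails at once if the red or the yellow key is pressed (over 5 N) (contact force between any of key_red, key_yellow and anything else above 5 N).
It fails at once if the green key is pressed with more than 40 N (contact force between key_green and anything else above 40 N).
It fails at once if the slide box is tipped by more than 0.35 rad (angle between slide_box's own z axis and vertical above 0.35 rad).
It fails at once if the post holder, tape roll, dial gauge or mirror mount is moved more than 25 mm (distance of any of post_holder, tape_roll, dial_gauge, mirror_mount from where it was at the start of the episode above 0.025 m).
It also fails if it takes over 72 s, if anything falls off the work surface, if the arm or the gripper's body presses on something with over 40 N, if the wrist force passes 120 N, or if a joint passes its speed limit or range.

## Working session

There is one attempt and no reset: what is moved stays moved. The work goes in short steps, Python scripts to look and compute and a tool call to move; the robot and the scene stay as the last step left them, time stands still between calls to the robot, and variables do not carry over. Pictures are saved under pics/ and viewed, and the job is handed in when it is done.

Besides the shell and the picture viewer there is one more tool, called after "Request:" as name(argument=value, ...), one argument or row to a line, values as JSON. drive_tool: Moves the arm, as the interface text tells. Its arguments: {"type":"object","properties":{"gripper":{"type":"array","items":{"type":"number"}},"offset":{"type":"array","items":{"type":"array","items":{"type":"number"}}},"turn":{"type":"array","items":{"type":"number"}},"force":{"type":"number"}},"required":["gripper","offset","turn"]}

```bash
mkdir -p pics
cat > h.py <<'E'
import numpy as np, cv2
from rig import ctrl
def P(cam):
    p=ctrl.camera_params(cam); f=200/np.tan(np.radians(p['fovy'])/2); return f,p['cx'],p['cy'],np.array(p['view'])
def c2w(cam,c):
    V=P(cam)[3]; return (np.linalg.inv(V)@np.append(c,1))[:3]
def cloud(cam,d):
    f,cx,cy,V=P(cam); v,u=np.mgrid[0:400,0:640]
    X=np.stack([(u-cx)/f*d,(v-cy)/f*d,d,np.ones_like(d)],-1)
    return (X@np.linalg.inv(V).T)[...,:3]
def w2p(cam,w):
    f,cx,cy,V=P(cam); c=(V@np.append(w,1))[:3]; return cx+f*c[0]/c[2],cy+f*c[1]/c[2]
E
python3 - <<'E'
from h import *
print(ctrl.sense())
for n in ('top','side'):
    p,d=ctrl.capture(n); cv2.imwrite(f'pics/{n}0.png',p[...,::-1]); np.save(f'{n}0.npy',d); np.save(f'{n}0rgb.npy',p); print(ctrl.camera_params(n))
E
```

```text
{'time_s': 0.0, 'joints': array([-1.38941466e+00,  3.13459798e-01,  1.49848302e+00, -3.33799188e-05,
        1.33098770e+00, -2.23402342e-01]), 'dq': array([ 4.12557596e-04,  2.99119106e-03, -5.92186162e-04, -1.21093462e-04,
       -2.19650398e-04,  4.94396492e-05]), 'tau': array([-3.11790127e-04, -4.12269008e+01, -2.59743136e+01, -2.35941025e-04,
        4.22258847e-03,  9.59124780e-09]), 'eef_pos': array([ 206.68503298, -482.30683434,  230.71277212]), 'ee_rot': array([ 0.59063572, -0.58996875,  0.38962094, -0.38894967]), 'force': array([-0.06225712, -0.29925459,  0.20586168]), 'wrist_torque': array([-0.03699785,  0.07328194, -0.0573352 ]), 'grip_width': 0.9987076472283475}
{'fovy': 49.74571279425999, 'cx': 317.22731798212305, 'cy': 203.3212873747816, 'view': array([[-6.01749402e-03, -9.99908822e-01,  1.20887598e-02,
        -1.31550390e+02],
       [-9.93862039e-01,  4.64482317e-03, -1.10529057e-01,
         5.45157606e+02],
       [ 1.10462829e-01, -1.26796674e-02, -9.93799371e-01,
         8.54861900e+02],
       [ 0.00000000e+00,  0.00000000e+00,  0.00000000e+00,
         1.00000000e+00]])}
{'fovy': 57.1264398713293, 'cx': 321.1238721531156, 'cy': 203.28497803026931, 'view': array([[-9.73293225e-01, -2.29462343e-01,  6.87975622e-03,
         4.97508756e+02],
       [-8.96602669e-02,  3.52375320e-01, -9.31553901e-01,
         1.55386643e+02],
       [ 2.11332284e-01, -9.07291941e-01, -3.63538167e-01,
         6.38554463e+02],
       [ 0.00000000e+00,  0.00000000e+00,  0.00000000e+00,
         1.00000000e+00]])}
```

View pics/top0.png

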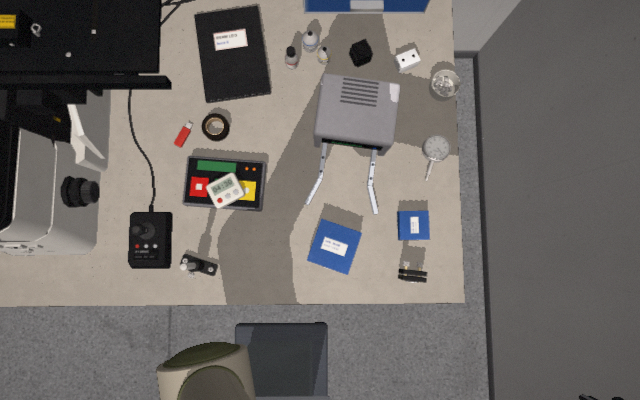

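View pics/side0.png

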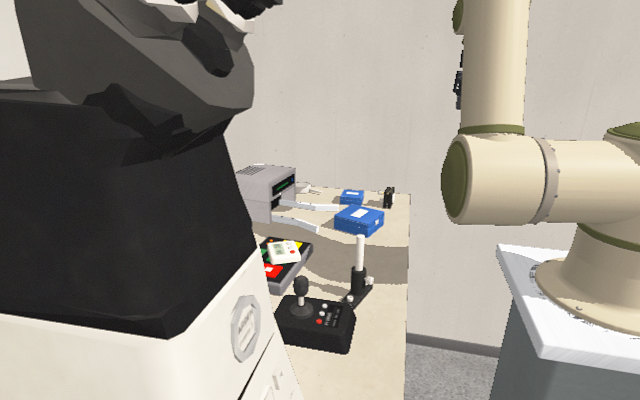

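Run:
```python
from h import *
for q in ('slide_box','bay_home','scanner','console','key_green','key_red','key_yellow','timer','post_holder','tape_roll','dial_gauge','mirror_mount'):
    for c in ('top','side'):
        for r in ctrl.pinpoint(c,q):
            w=c2w(c,r['centre']); print(q,c,round(r['score'],2),w.round(0),np.round(w2p(c,w)))
print(ctrl.sense()['time_s'])
```

```text
slide_box top 0.92 [ 453. -172.   -5.] [335. 248.]
slide_box top 0.71 [ 503. -332.    1.] [411. 224.]
slide_box side 0.83 [ 457. -164.    3.] [359. 226.]
slide_box side 0.54 [ 502. -336.    1.] [351. 200.]
bay_home top 0.41 [ 654. -197.   -1.] [346. 155.]
bay_home side 0.76 [ 650. -199.    3.] [287. 212.]
scanner top 0.6 [ 655. -195.    4.] [345. 153.]
scanner side 0.64 [ 651. -203.   -0.] [287. 213.]
console top 0.74 [583. 107.  25.] [200. 186.]
console side 0.67 [590.  60.  -0.] [274. 268.]
key_green top 0.39 [570.  14.  26.] [245. 191.]
key_red top 0.59 [585. 108.  26.] [200. 184.]
key_red side 0.5 [582. 108.  25.] [269. 270.]
key_yellow top 0.83 [571.  11.  29.] [247. 191.]
key_yellow top 0.7 [ 641. -382.    2.] [432. 160.]
key_yellow side 0.56 [573.  12.  22.] [290. 247.]
timer top 0.67 [574.  54.  29.] [226. 190.]
timer side 0.68 [571.  54.  24.] [284. 256.]
post_holder top 0.82 [415. 111.   3.] [199. 267.]
post_holder side 0.97 [418. 119.   2.] [359. 297.]
post_holder side 0.62 [ 643. -377.   -5.] [307. 193.]
post_holder side 0.19 [591.  60.  -1.] [274. 268.]
tape_roll top 0.96 [715.  81.  -1.] [217. 127.]
dial_gauge top 0.73 [ 644. -382.    2.] [432. 158.]
dial_gauge top 0.3 [572.  56.  27.] [225. 191.]
dial_gauge side 0.56 [ 641. -381.   -6.] [308. 193.]
dial_gauge side 0.33 [581. 104.  26.] [270. 268.]
mirror_mount side 0.62 [ 409. -327.   -3.] [384. 205.]
1.3
```

Run:
```python
from h import *
p=np.load('top0rgb.npy'); d=np.load('top0.npy'); W=cloud('top',d)
a=cv2.resize(p[60:290,170:330],None,fx=2.5,fy=2.5,interpolation=cv2.INTER_CUBIC)
b=cv2.resize(p[60:290,300:460],None,fx=2.5,fy=2.5,interpolation=cv2.INTER_CUBIC)
cv2.imwrite('pics/crop1.png',np.hstack([a,b])[...,::-1])
def rect(name,m):
    m=cv2.morphologyEx(m.astype(np.uint8),cv2.MORPH_OPEN,np.ones((3,3)))
    n,l,s,c=cv2.connectedComponentsWithStats(m); k=1+np.argmax(s[1:,4]); q=W[l==k]
    z=np.median(q[:,2]); 
    r=cv2.minAreaRect(q[:,:2].astype(np.float32)); print(name,len(q),'z',z.round(1),'centre',np.round(r[0],1),'size',np.round(r[1],1),'ang',round(r[2],2), 'mean',q.mean(0).round(1))
    return l==k
v,u=np.mgrid[0:400,0:640]
Z=W[...,2]
def R(u0,u1,v0,v1): return (u>=u0)&(u<u1)&(v>=v0)&(v<v1)
rect('big',R(300,370,210,285)&(Z>28)&(Z<45))
rect('small',R(385,440,200,250)&(Z>15)&(Z<60))
rect('timer',R(195,255,165,215)&(Z>36))
rect('console',R(175,275,145,220)&(Z>17)&(Z<34))
rect('scan top',R(305,410,60,155)&(Z>98))
rect('mm',R(390,440,255,295)&(Z>10))
rect('tape',R(195,235,105,145)&(Z>8))
rect('post',R(170,225,240,285)&(Z>8))
for a,b in ((300,332),(362,390)):
    rect('rail',R(a,b,148,218)&(Z>9)&(Z<25))
for (x,y) in [(340,100),(335,240),(220,190),(430,140),(150,240),(365,170)]: print(x,y,W[y,x].round(1))
```

```text
big 1941 z 36.5 centre [ 455.9 -168.1] size [87.9 91.2] ang 70.32 mean [ 456.2 -168.3   36.6]
small 878 z 25.1 centre [ 499.4 -334. ] size [62.4 58.1] ang 89.69 mean [ 499.2 -333.5   25. ]
timer 849 z 42.4 centre [507.7 -10.2] size [246.5  73. ] ang 45.11 mean [570.   51.6  47.4]
console 3062 z 25.1 centre [589.8  59.1] size [164.7 105.2] ang 85.28 mean [592.5  58.9  25.3]
scan top 5111 z 106.2 centre [ 611.1 -196.1] size [155.9 346.4] ang 81.84 mean [ 716.5 -210.6  109.2]
mm 340 z 47.8 centre [ 429.5 -240.3] size [233.4  39. ] ang 72.23 mean [ 400.3 -320.9   47.3]
tape 427 z 18.3 centre [599.4 -21. ] size [363.5  55.6] ang 42.48 mean [709.5  79.9  21.8]
post 412 z 42.7 centre [421.5  11.9] size [ 43.8 271.3] ang 1.33 mean [420.1 106.7  49. ]
rail 289 z 15.8 centre [ 604.  -136.3] size [ 19.2 125.1] ang 72.16 mean [ 603.3 -136.    15.9]
rail 324 z 16.1 centre [ 592.4 -250.6] size [ 18.6 134.7] ang 89.7 mean [ 591.7 -250.5   16. ]
340 100 [ 735.5 -178.5  109.4]
335 240 [ 469.  -169.9   36. ]
220 190 [571.5  63.   41.1]
430 140 [ 680.2 -375.2   17.8]
150 240 [471.3 204.   32.7]
365 170 [ 6.195e+02 -2.380e+02 -6.000e-01]
```

View pics/crop1.png

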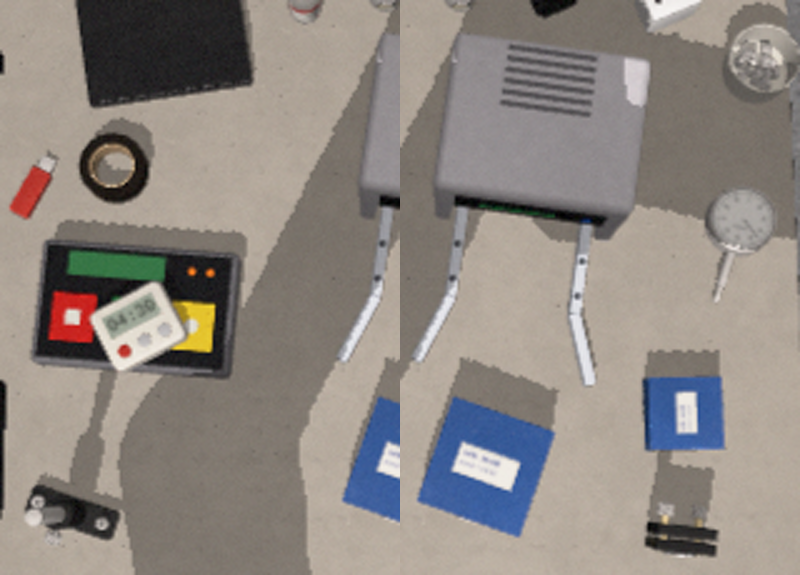

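Run:
```python
from h import *
p=np.load('top0rgb.npy'); d=np.load('top0.npy'); W=cloud('top',d); Z=W[...,2]
v,u=np.mgrid[0:400,0:640]
def R(u0,u1,v0,v1): return (u>=u0)&(u<u1)&(v>=v0)&(v<v1)
def rect(name,m):
    n,l,s,c=cv2.connectedComponentsWithStats(m.astype(np.uint8)); k=1+np.argmax(s[1:,4]); q=W[l==k]
    r=cv2.minAreaRect(q[:,:2].astype(np.float32)); print(name,len(q),'z',np.median(q[:,2]).round(1),'centre',np.round(r[0],1),'size',np.round(r[1],1),'ang',round(r[2],2),'mean',q.mean(0).round(1))
rect('timer',R(195,255,165,215)&(Z>36)&(Z<47)&(W[...,0]>520))
rect('scan',R(305,410,60,155)&(Z>98)&(Z<110)&(W[...,0]>600))
rect('mm',R(390,440,255,295)&(Z>10)&(W[...,1]<-290)&(Z<60))
rect('tape',R(195,235,105,145)&(Z>8)&(Z<23)&(W[...,0]>670))
rect('post',R(170,225,240,285)&(Z>8)&(W[...,1]>60))
# rail: straight part points
for a,b,y0 in ((300,332,0),(362,390,1)):
    q=W[R(a,b,148,218)&(Z>12)&(Z<20)]
    o=np.argsort(q[:,0]); q=q[o]
    for lo in range(530,680,12):
        s=q[(q[:,0]>=lo)&(q[:,0]<lo+12)]
        if len(s): print(lo+6,len(s),s[:,1].min().round(1),s[:,1].max().round(1),s[:,1].mean().round(1))
# masks
for q in ('timer','key_green','scanner'):
    for r in ctrl.regions_of('top',q)[:2]:
        m=r['mask']; print(q,r['score'],m.sum(), W[m].mean(0).round(0), u[m].mean(),v[m].mean())
# scanner front-top edge: per column y min x at z>98
S=R(305,410,60,155)&(Z>102)&(Z<110)
for y in range(-280,-120,15):
    s=W[S&(abs(W[...,1]-y)<4)]
    if len(s): print('front',y,s[:,0].min().round(1),s[:,0].max().round(1))
```

```text
timer 839 z 42.4 centre [571.3  53.1] size [54.9 65.1] ang 28.02 mean [570.8  52.7  42.3]
scan 5076 z 106.1 centre [ 719.4 -211.5] size [155.8 128.1] ang 81.58 mean [ 717.5 -210.9  106. ]
mm 343 z 47.7 centre [ 404.2 -327. ] size [48.4 40.4] ang 82.62 mean [ 400.2 -321.6   44.5]
tape 427 z 18.3 centre [711.9  80.9] size [56.7 55.9] ang 0.93 mean [710.8  80.7  17.6]
post 485 z 28.1 centre [414.7 113.1] size [74.5 37.5] ang 70.66 mean [419.5 107.1  39.9]
548 23 -119.6 -109.1 -114.1
560 31 -125.9 -111.2 -119.2
572 27 -132.3 -119.7 -126.0
584 33 -140.8 -123.9 -131.9
596 30 -145.1 -132.3 -138.8
608 25 -147.2 -136.7 -141.4
620 29 -147.3 -138.8 -143.2
632 24 -149.5 -141.0 -145.2
644 28 -151.8 -141.1 -147.0
656 28 -154.0 -143.3 -148.9
668 6 -154.0 -145.5 -149.0
536 28 -259.6 -249.1 -254.6
548 28 -258.0 -247.2 -251.8
560 32 -255.6 -243.8 -249.5
572 27 -252.4 -241.8 -247.4
584 25 -250.3 -241.3 -245.5
596 27 -252.6 -241.7 -246.5
608 26 -252.8 -243.9 -248.5
620 27 -255.2 -244.6 -250.2
632 27 -257.5 -246.6 -252.2
644 27 -277.0 -249.1 -256.8
656 27 -265.8 -251.4 -256.4
timer 0.56 877 [570.  51.  47.] 225.36145952109464 190.53477765108323
scanner 0.72 6366 [ 700. -208.   95.] 354.9731385485391 119.81809613572102
front -280 649.9 771.5
front -265 647.9 776.2
front -250 649.8 778.0
front -235 652.6 779.8
front -220 655.7 781.6
front -205 656.6 783.9
front -190 658.2 785.8
front -175 662.0 788.5
front -160 664.2 790.2
front -145 666.3 790.4
front -130 668.3 709.7
```

```bash
cat >> h.py <<'E'
from scipy.spatial.transform import Rotation as Ro
def tool():
    s=ctrl.sense(); q=s['ee_rot']; R=Ro.from_quat([q[1],q[2],q[3],q[0]]).as_matrix(); return s,R
def plan(target,xdir_deg=None):
    """world target TCP mm -> offset in tool axes (m) and turn deg needed (turn first applied separately)"""
    s,R=tool(); d=np.array(target,float)-s['eef_pos']
    print('t',round(s['time_s'],2),'pos',s['eef_pos'].round(1),'F',s['force'].round(1),'w',round(s['grip_width'],3),'j6',round(s['joints'][5],2))
    print('xang',np.degrees(np.arctan2(R[1,0],R[0,0])).round(2),'zang',np.degrees(np.arctan2(R[1,2],R[0,2])).round(2),'ydir',R[:,1].round(3))
    print('offset tool mm',(R.T@d).round(1))
    if xdir_deg is not None:
        # turn about tool y by t: new x = R@Ry(t)@ex
        a=np.degrees(np.arctan2(R[1,0],R[0,0])); dl=(xdir_deg-a+90)%180-90
        # tool y points down -> positive turn decreases world angle
        t=-dl*np.sign(-R[2,1]); R2=R@Ro.from_euler('y',t,degrees=True).as_matrix()
        print('turn',round(t,2),'xang after',np.degrees(np.arctan2(R2[1,0],R2[0,0])).round(2),'offset after turn mm',(R2.T@d).round(1))
E
python3 - <<'E'
from h import *
plan((377,-159,100),81.6)
E
```

```text
t 1.45 pos [ 206.7 -482.6  231.3] F [ 0.2 -0.5  0.5] w 1.001 j6 -0.22
xang -66.81 zang 23.19 ydir [-0.  0. -1.]
offset tool mm [-230.4  131.3  283.9]
turn 31.59 xang after -98.4 offset after turn mm [-345.   131.3  121.2]
```

Request:
drive_tool(
  gripper=[0.53,0.53,0.53,0.53,0.53,0.53,0.53,0.53,0.53,0.53,0.53,0.53,0.53,0.53,0.53,0.53,0.53,0.53],
  offset=[
    [0,0,0],
    [0,0,0],
    [0,0,0],
    [0,0,0],
    [0,0,0],
    [-0.0345,0,0.0121],
    [-0.0345,0,0.0121],
    [-0.0345,0,0.0121],
    [-0.0345,0,0.0121],
    [-0.0345,0,0.0121],
    [-0.0345,0,0.0121],
    [-0.0345,0,0.0121],
    [-0.0345,0,0.0121],
    [-0.0345,0,0.0121],
    [-0.0345,0,0.0121],
    [0,0.04,0],
    [0,0.04,0],
    [0,0.04,0],
  ],
  turn=[6.32,6.32,6.32,6.32,6.32,0,0,0,0,0,0,0,0,0,0,0,0,0],
)

```text
time_s: 2.95
eef_pos: [377.3, -158.3, 110.4]
ee_rot: [-0.463, 0.462, -0.534, 0.536]
force: [0.8, -1.8, -0.9]
grip_width: 0.468
```

Run:
```python
from h import *
plan((377,-159,14),81.6)
p,d=ctrl.capture('top'); cv2.imwrite('pics/top1.png',p[...,::-1])
```

```text
t 2.95 pos [ 377.3 -158.3  110.4] F [ 0.8 -1.8 -0.9] w 0.468 j6 1.03
xang -98.3 zang -8.3 ydir [ 0.002 -0.002 -1.   ]
offset tool mm [ 0.6 96.4 -0.4]
turn 0.1 xang after -98.4 offset after turn mm [ 0.6 96.4 -0.4]
```

View pics/top1.png

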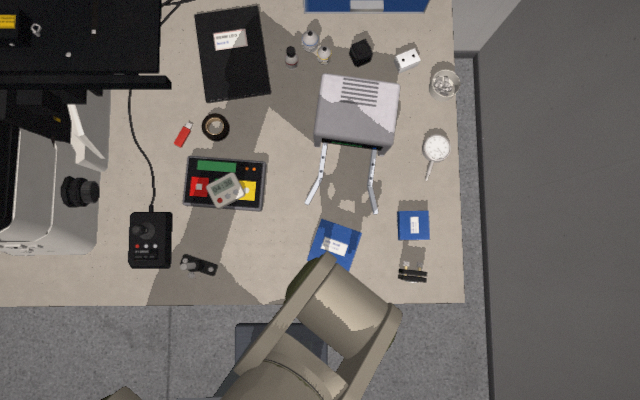

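Request:
drive_tool(
  gripper=[0.53,0.53,0.53,0.53],
  offset=[
    [0,0.035,0],
    [0,0.035,0],
    [0,0.026,0],
    [0,0,0.0],
  ],
  turn=[0,0,0,0],
)

```text
time_s: 3.33
eef_pos: [375.3, -157.9, 12.8]
ee_rot: [0.461, -0.462, 0.538, -0.533]
force: [0.2, -0.3, -0.6]
grip_width: 0.469
```

Request:
drive_tool(
  gripper=[0.53,0.53,0.53,0.53,0.53,0.53,0.53,0.53,0.53,0.53],
  offset=[
    [0,0,0.005],
    [0,0,0.007],
    [0,0,0.007],
    [0,0,0.007],
    [0,0,0.007],
    [0,0,0.007],
    [0,0,0.007],
    [0,0,0.007],
    [0,0,0.006],
    [0,0,0],
  ],
  turn=[0,0,0,0,0,0,0,0,0,0],
)

```text
time_s: 4.17
eef_pos: [437.5, -168.0, 15.4]
ee_rot: [-0.462, 0.462, -0.535, 0.536]
force: [0.3, -1.1, 0.8]
grip_width: 0.475
```

```bash
cat >> h.py <<'E'
H=np.array([651.1,-201.4]); a=np.radians(-8.4); XB=np.array([np.cos(a),np.sin(a)]); YB=np.array([-np.sin(a),np.cos(a)])
def bay(w): w=np.array(w)[:2]-H; return np.round([w@XB,w@YB],1)
E
python3 - <<'E'
from h import *
plan((377,-159,14),81.6); print(bay(tool()[0]['eef_pos']))
for n in('top','side'):
  p,d=ctrl.capture(n); cv2.imwrite(f'pics/{n}2.png',p[...,::-1])
  for r in ctrl.pinpoint(n,'slide_box'): w=c2w(n,r['centre']); print(n,r['score'],w.round(0),bay(w))
E
python3 -c "
import cv2,numpy as np
a=cv2.imread('pics/top2.png')[130:310,270:470];b=cv2.imread('pics/side2.png')[150:290,230:430]
cv2.imwrite('pics/c2.png',np.hstack([cv2.resize(a,(400,360)),cv2.resize(b,(400,360))]))"
```

```text
t 4.17 pos [ 437.5 -168.    15.4] F [ 0.3 -1.1  0.8] w 0.475 j6 1.1
xang -98.39 zang -8.39 ydir [ 0.001 -0.001 -1.   ]
offset tool mm [ -0.1   1.3 -61.1]
turn 0.01 xang after -98.4 offset after turn mm [ -0.1   1.3 -61.1]
[-216.2    1.8]
top 0.83 [ 492. -169.    0.] [-162.5    8.8]
top 0.76 [ 501. -332.   -4.] [-129.4 -151. ]
side 0.85 [ 496. -162.    2.] [-159.5   16.4]
side 0.69 [ 498. -336.    0.] [-131.9 -156. ]
side 0.27 [ 641. -382.   -1.] [  16.5 -180. ]
```

View pics/c2.png

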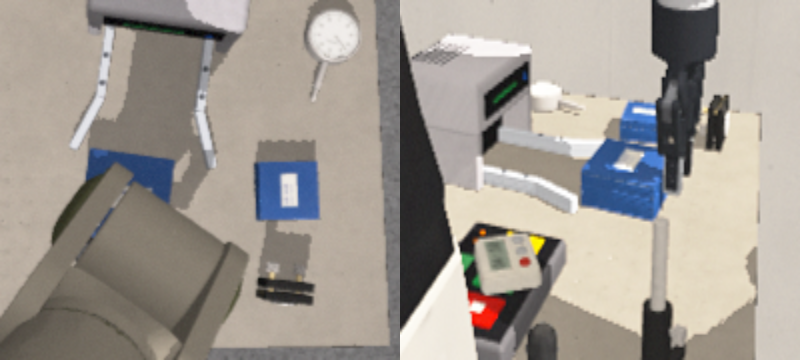

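Run:
```python
from h import *
p,d=ctrl.capture('top'); W=cloud('top',d)
v,u=np.mgrid[0:400,0:640]
m=(u>305)&(u<372)&(v>195)&(v<245)&(p[...,2]>p[...,0]*1.5)&(W[...,2]>33)&(W[...,2]<40)
q=W[m]; B=(q[:,:2]-H)@np.stack([XB,YB],1)
print(len(q),B.min(0),B.max(0))
for y in range(-40,66,8):
    s=B[abs(B[:,1]-y)<4]
    if len(s): print(y,len(s),s[:,0].max().round(1))
for x in range(-150,-110,5):
    s=B[abs(B[:,0]-x)<2.5]
    if len(s): print('x',x,s[:,1].min().round(1),s[:,1].max().round(1))
```

```text
576 [-197.24863734  -30.82341409] [-117.20960855   55.5025098 ]
-32 29 -118.3
-24 82 -117.5
-16 73 -117.7
-8 62 -117.4
0 58 -117.9
8 46 -117.4
16 31 -118.1
24 28 -117.2
32 37 -118.3
40 47 -117.2
48 55 -117.4
56 28 -117.5
x -150 -29.8 54.7
x -145 -30.8 55.5
x -140 -30.6 54.1
x -135 -30.0 54.6
x -130 -29.0 55.5
x -125 -30.3 53.8
x -120 -30.2 54.9
x -115 -21.2 52.9
```

Request:
drive_tool(
  gripper=[0.53,0.53,0.53,0.53,0.53,0.53,0.53,0.53,0.53,0.53,0.53,0.53],
  offset=[
    [0,0,-0.008],
    [-0.012,0,0],
    [0,0,0.004],
    [0,0,0.004],
    [0,0,0.002],
    [0.0014,0,0.007],
    [0.0014,0,0.007],
    [0.0014,0,0.007],
    [0.0014,0,0.007],
    [0.0014,0,0.007],
    [0.0014,0,0.006],
    [0,0,0],
  ],
  turn=[0,0,0,0,0,0,0,0,0,0,0,0],
)

```text
time_s: 5.42
eef_pos: [480.6, -171.1, 15.4]
ee_rot: [-0.462, 0.462, -0.535, 0.536]
force: [1.1, 0.9, 0.8]
grip_width: 0.47
```

```bash
cat >> h.py <<'E'
def boxbay(f):
    p,d=ctrl.capture('top'); W=cloud('top',d); v,u=np.mgrid[0:400,0:640]
    cv2.imwrite(f,p[...,::-1])
    m=(u>305)&(u<385)&(v>150)&(v<245)&(p[...,2]>p[...,0]*1.5)&(W[...,2]>33)&(W[...,2]<40)
    q=W[m]; B=(q[:,:2]-H)@np.stack([XB,YB],1)
    print('box vis n',len(q),B.min(0).round(1),B.max(0).round(1))
    r=cv2.minAreaRect(B.astype(np.float32)); print('rect(bay)',r)
    for y in range(-48,66,12):
        s=B[abs(B[:,1]-y)<4]
        if len(s): print('y',y,len(s),s[:,0].max().round(1))
    s=tool()[0]; print('tool bay',bay(s['eef_pos']),'z',s['eef_pos'][2].round(1),'F',s['force'].round(1),'t',s['time_s'])
E
python3 - <<'E'
from h import *
boxbay('pics/top3.png')
E
```

```text
box vis n 307 [-108.5  -40.1] [-74.   46.5]
rect(bay) ((-78.82914733886719, -0.6241989135742188), (91.67985534667969, 32.00714874267578), 70.6653060913086)
y -36 57 -74.1
y -24 55 -74.8
y -12 40 -74.0
y 0 34 -74.1
y 12 23 -74.4
y 24 1 -76.0
y 48 5 -74.7
tool bay [-173.8    5.3] z 15.3 F [ 0.6 -0.5 -0.6] t 5.4667
```

Request:
drive_tool(
  gripper=[0.53,0.53,0.53,0.53,0.53,0.53,0.53,0.53,0.53,0.53,0.53,0.53,0.53,0.53,0.53],
  offset=[
    [0.0007,0,0.007],
    [0.0007,0,0.007],
    [0.0007,0,0.007],
    [0.0007,0,0.007],
    [0,0,0.007],
    [0,0,0.007],
    [0,0,0.007],
    [0,0,0.007],
    [0,0,0.007],
    [0,0,0.007],
    [0,0,0.007],
    [0,0,0.007],
    [0,0,0.007],
    [0,0,0.007],
    [0,0,0.007],
  ],
  turn=[0,0,0,0,0,0,0,0,0,0,0,0,0,0,0],
)

```text
time_s: 6.72
eef_pos: [583.4, -188.7, 15.3]
ee_rot: [0.462, -0.462, 0.535, -0.535]
force: [-1.5, 0.0, 1.4]
grip_width: 0.468
```

Run:
```python
from h import *
boxbay('pics/top4.png')
```

```text
Traceback (most recent call last):
  File "h.py", line 35, in boxbay
    print('box vis n',len(q),B.min(0).round(1),B.max(0).round(1))
                             ~~~~~^^^
ValueError: zero-size array to reduction operation minimum which has no identity
```

View pics/top4.png

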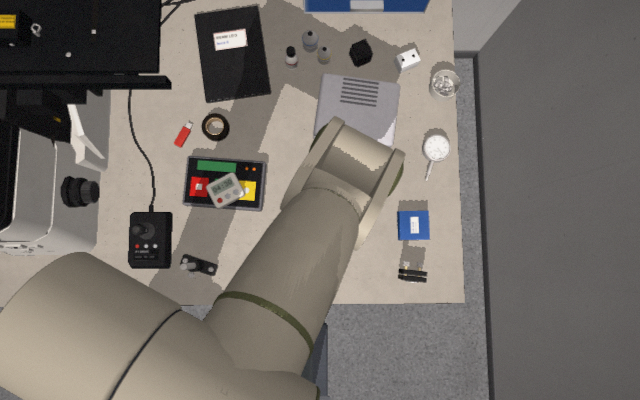

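Request:
drive_tool(
  gripper=[0.53,0.53,0.53,0.53,0.53,0.53],
  offset=[
    [0,0,0.003],
    [0,0,0.003],
    [0,0,0.003],
    [0,0,0.002],
    [0,0,0.002],
    [0,0,0],
  ],
  turn=[0,0,0,0,0,0],
)

```text
time_s: 7.27
eef_pos: [596.0, -190.6, 15.3]
ee_rot: [-0.462, 0.462, -0.535, 0.535]
force: [0.1, 0.4, -0.2]
grip_width: 0.471
```

Request:
drive_tool(
  gripper=[0.53,0.53,0.53],
  offset=[
    [0,0,0.002],
    [0,0,0.001],
    [0,0,0],
  ],
  turn=[0,0,0],
)

```text
time_s: 7.52
eef_pos: [598.8, -191.0, 15.3]
ee_rot: [-0.462, 0.462, -0.535, 0.535]
force: [0.4, 0.8, -0.1]
grip_width: 0.466
```

Request:
drive_tool(
  gripper=[0.53,0.53,0.53],
  offset=[
    [0,0,0.001],
    [0,0,0.001],
    [0,0,0],
  ],
  turn=[0,0,0],
)

```text
time_s: 7.77
eef_pos: [600.4, -191.2, 15.3]
ee_rot: [0.462, -0.462, 0.535, -0.535]
force: [-2.8, 0.2, 1.5]
grip_width: 0.465
```

Request:
drive_tool(
  gripper=[0.53,0.53],
  offset=[
    [0,0,0.001],
    [0,0,0],
  ],
  turn=[0,0],
)

```text
time_s: 7.93
eef_pos: [600.5, -191.2, 15.3]
ee_rot: [0.461, -0.463, 0.536, -0.534]
force: [-9.2, 0.8, 5.4]
grip_width: 0.471
```

Request:
drive_tool(
  gripper=[0.53,0.53],
  offset=[
    [0,0,0.001],
    [0,0,0],
  ],
  turn=[0,0],
)

```text
time_s: 8.1
eef_pos: [600.5, -191.2, 15.3]
ee_rot: [0.461, -0.463, 0.537, -0.533]
force: [-15.4, 1.1, 8.5]
grip_width: 0.47
```

Request:
drive_tool(
  gripper=[0.53,0.53,0.53,0.2,0.0,0,0,0],
  offset=[
    [0,0,-0.01],
    [0,0,-0.02],
    [0,0,-0.02],
    [0,-0.04,0],
    [0,-0.04,0],
    [0,-0.03,0],
    [-0.035,0,0],
    [-0.035,0,0],
  ],
  turn=[0,0,0,0,0,0,0,0],
)

```text
time_s: 8.77
eef_pos: [564.5, -115.7, 127.6]
ee_rot: [-0.462, 0.46, -0.534, 0.538]
force: [0.2, 0.6, -0.6]
grip_width: 1.002
```

Run:
```python
from h import *
plan((571.3,53.1,125),28)
```

```text
t 8.77 pos [ 564.5 -115.7  127.6] F [ 0.2  0.6 -0.6] w 1.002 j6 1.32
xang -98.59 zang -8.58 ydir [ 0.005 -0.002 -1.   ]
offset tool mm [-167.9    2.3  -18.4]
turn 53.41 xang after -152.0 offset after turn mm [ -85.3    2.3 -145.8]
```

Request:
drive_tool(
  gripper=[0,0,0,0,0,0,0,0,0,0,0,0,0,0],
  offset=[
    [0,0,0],
    [0,0,0],
    [0,0,0],
    [0,0,0],
    [0,0,0],
    [0,0,0],
    [0,0,0],
    [0,0,0],
    [-0.017,0,-0.0292],
    [-0.017,0,-0.0292],
    [-0.017,0,-0.0292],
    [-0.017,0,-0.0292],
    [-0.017,0,-0.0292],
    [0,0,0],
  ],
  turn=[6.67,6.67,6.67,6.67,6.67,6.67,6.67,6.67,0,0,0,0,0,0],
)

```text
time_s: 9.93
eef_pos: [569.1, 59.0, 125.5]
ee_rot: [0.175, -0.174, 0.686, -0.685]
force: [0.4, -0.2, -0.0]
grip_width: 1.004
```

Run:
```python
from h import *
plan((571.3,53.1,32),28)
for n in('top','side'):
  p,d=ctrl.capture(n); cv2.imwrite(f'pics/{n}5.png',p[...,::-1])
  if n=='top':
    W=cloud('top',d); v,u=np.mgrid[0:400,0:640]; Z=W[...,2]
    m=(u>305)&(u<385)&(v>140)&(v<245)&(p[...,2]>p[...,0]*1.5)&(Z>33)&(Z<40)
    B=(W[m][:,:2]-H)@np.stack([XB,YB],1); print(m.sum(),B.min(0),B.max(0))
    for y in range(-40,50,10):
      s=B[abs(B[:,1]-y)<4]
      if len(s): print(y,s[:,0].min().round(1))
  else:
    for q in('timer','slide_box'):
      for r in ctrl.pinpoint(n,q): w=c2w(n,r['centre']); print(q,r['score'],w.round(0),bay(w))
a=cv2.imread('pics/top5.png')[120:300,170:410];b=cv2.imread('pics/side5.png')[150:330,230:430]
cv2.imwrite('pics/c5.png',np.hstack([cv2.resize(a,(400,300)),cv2.resize(b,(400,360))[:300]]))
```

```text
t 9.93 pos [569.1  59.  125.5] F [ 0.4 -0.2 -0. ] w 1.004 j6 2.54
xang -151.5 zang -61.5 ydir [ 0.001  0.001 -1.   ]
offset tool mm [ 1.  93.5  6.3]
turn 0.5 xang after -152.0 offset after turn mm [ 1.  93.5  6.3]
830 [-43.5042479  -43.35877598] [12.11623925 43.84531541]
-40 -43.0
-30 -43.0
-20 -42.4
-10 -42.9
0 -43.4
10 -42.4
20 -43.5
30 -42.9
40 -43.0
timer 0.86 [571.  53.  27.] [-116.9  240.2]
timer 0.18 [573.  13.  27.] [-108.3  200.8]
slide_box 0.64 [ 655. -199.    2.] [3.8 3.1]
slide_box 0.6 [ 499. -336.   -4.] [-130.6 -155. ]
```

View pics/c5.png

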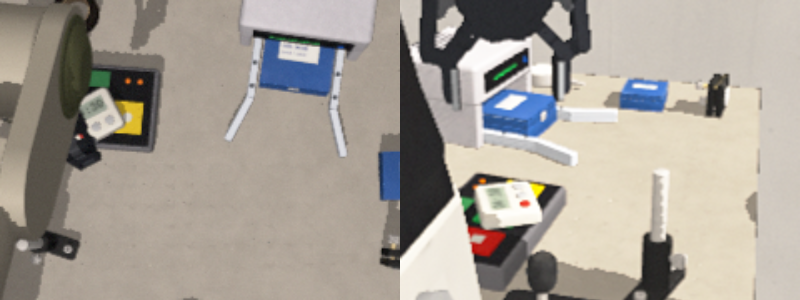

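Request:
drive_tool(
  gripper=[0,0,0,0,0,0],
  offset=[
    [0.001,0.025,0.006],
    [0,0.025,0],
    [0,0.02,0],
    [0,0.02,0],
    [0,0.01,0],
    [0,0,0],
  ],
  turn=[0.5,0,0,0,0,0],
  force=20,
)

```text
time_s: 10.63
eef_pos: [570.1, 47.2, 23.4]
ee_rot: [0.168, -0.17, 0.687, -0.686]
force: [-0.2, -0.1, -0.6]
grip_width: 0.996
```

Run:
```python
from h import *
plan((571.3,53.1,25.5),28)
p,d=ctrl.capture('side'); cv2.imwrite('pics/side6.png',cv2.resize(p[170:310,220:420],(800,560))[...,::-1])
```

```text
t 10.63 pos [570.1  47.2  23.4] F [-0.2 -0.1 -0.6] w 0.996 j6 2.54
xang -152.36 zang -62.36 ydir [-0.004  0.    -1.   ]
offset tool mm [-3.8 -2.1 -4.7]
turn -0.36 xang after -152.0 offset after turn mm [-3.8 -2.1 -4.6]
```

View pics/side6.png

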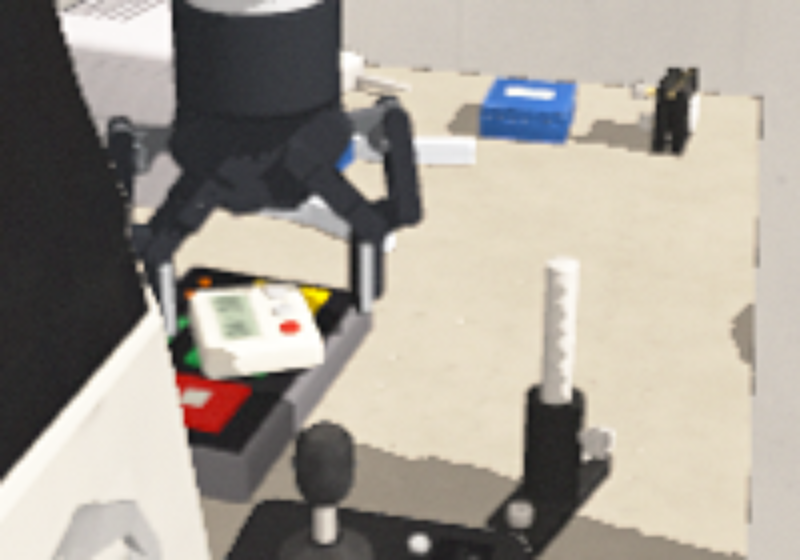

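Request:
drive_tool(
  gripper=[0,0],
  offset=[
    [-0.0038,-0.0015,-0.0046],
    [0,0,0],
  ],
  turn=[-0.3,0],
)

```text
time_s: 10.85
eef_pos: [573.4, 54.4, 28.5]
ee_rot: [-0.172, 0.17, -0.686, 0.686]
force: [0.3, 0.6, 1.0]
grip_width: 0.999
```

Request:
drive_tool(
  gripper=[0.15,0.25,0.3,0.35,0.4,0.4,0.4,0.4],
  offset=[
    [0,0,0],
    [0,0,0],
    [0,0,0],
    [0,0,0],
    [0,0,0],
    [0,0,0],
    [0,0,0],
    [0,0,0],
  ],
  turn=[0,0,0,0,0,0,0,0],
)

```text
time_s: 11.52
eef_pos: [572.5, 54.0, 27.1]
ee_rot: [-0.171, 0.171, -0.686, 0.686]
force: [-0.9, 1.0, 4.1]
grip_width: 0.646
```

Run:
```python
from h import *
plan((571.3,53.1,25.5),28)
p,d=ctrl.capture('side'); cv2.imwrite('pics/side7.png',cv2.resize(p[170:310,220:420],(800,560))[...,::-1])
```

```text
t 11.52 pos [572.5  54.   27.1] F [-0.9  1.   4.1] w 0.646 j6 2.54
xang -151.97 zang -61.97 ydir [ 0.001 -0.    -1.   ]
offset tool mm [1.5 1.6 0.2]
turn 0.03 xang after -152.0 offset after turn mm [1.5 1.6 0.2]
```

View pics/side7.png

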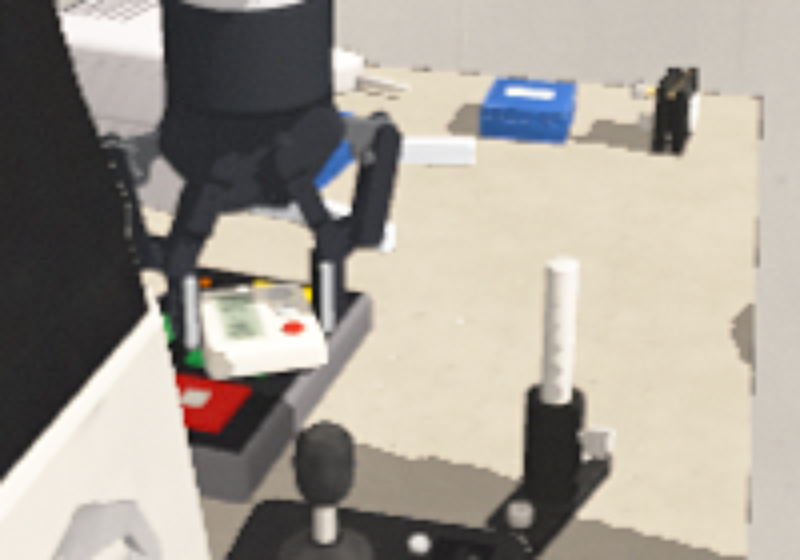

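Request:
drive_tool(
  gripper=[0.5,0.5,0.5,0.5,0.5],
  offset=[
    [0,-0.001,0],
    [0,-0.003,0],
    [0,-0.012,0],
    [0,-0.03,0],
    [0,-0.02,0],
  ],
  turn=[0,0,0,0,0],
)

```text
time_s: 11.98
eef_pos: [572.5, 53.9, 95.0]
ee_rot: [-0.171, 0.171, -0.686, 0.686]
force: [0.9, 0.2, -0.2]
grip_width: 0.649
```

Run:
```python
from h import *
plan((470,-20,92),28)
p,d=ctrl.capture('side'); cv2.imwrite('pics/side8.png',cv2.resize(p[130:290,220:420],(750,600))[...,::-1])
```

```text
t 11.98 pos [572.5  53.9  95. ] F [ 0.9  0.2 -0.2] w 0.649 j6 2.54
xang -151.97 zang -61.97 ydir [ 0.001 -0.    -1.   ]
offset tool mm [125.2   3.   17.1]
turn 0.03 xang after -152.0 offset after turn mm [125.2   3.   17.1]
```

View pics/side8.png

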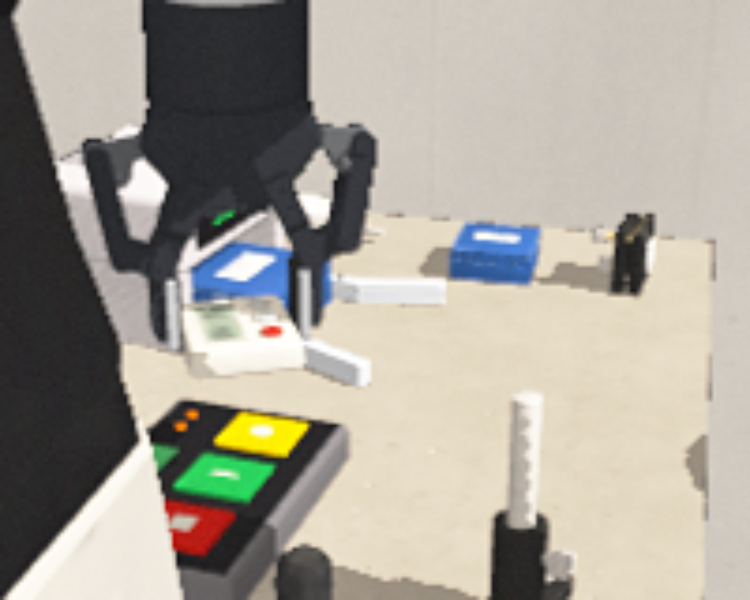

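Request:
drive_tool(
  gripper=[0.5,0.5,0.5,0.5,0.5,0.5,0.5],
  offset=[
    [0.031,0,0.0045],
    [0.031,0,0.0045],
    [0.031,0,0.0045],
    [0.031,0,0.0045],
    [0,0.03,0],
    [0,0.03,0],
    [0,0,0],
  ],
  turn=[0,0,0,0,0,0,0],
)

```text
time_s: 12.62
eef_pos: [468.7, -19.9, 29.6]
ee_rot: [0.169, -0.173, 0.687, -0.685]
force: [-1.3, 1.6, -2.7]
grip_width: 0.644
```

Request:
drive_tool(
  gripper=[0.5,0.5,0.5,0.5,0.5,0.5],
  offset=[
    [0,0.01,0],
    [0,0.01,0],
    [0,0.006,0],
    [0,0.004,0],
    [0,0.002,0],
    [0,0,0],
  ],
  turn=[0,0,0,0,0,0],
)

```text
time_s: 13.12
eef_pos: [471.4, -20.1, 0.7]
ee_rot: [0.171, -0.171, 0.686, -0.686]
force: [-0.1, 0.3, -0.8]
grip_width: 0.648
```

Request:
drive_tool(
  gripper=[0.5,0.5],
  offset=[
    [0,0.001,0],
    [0,0,0],
  ],
  turn=[0,0],
)

```text
time_s: 13.28
eef_pos: [471.5, -20.2, 0.0]
ee_rot: [-0.171, 0.171, -0.686, 0.686]
force: [0.4, 0.2, -0.1]
grip_width: 0.65
```

Request:
drive_tool(
  gripper=[0.5,0.5],
  offset=[
    [0,0.001,0],
    [0,0,0],
  ],
  turn=[0,0],
)

```text
time_s: 13.45
eef_pos: [471.6, -20.3, -0.6]
ee_rot: [-0.172, 0.171, -0.686, 0.686]
force: [-0.9, -0.2, 5.5]
grip_width: 0.652
```

Request:
drive_tool(
  gripper=[0.25,0.15,0,0,0,0,0,0,0],
  offset=[
    [0,0,0],
    [0,0,0],
    [0,0,0],
    [0,0,0],
    [0,-0.03,0],
    [0,-0.04,0],
    [0,-0.04,0],
    [0,0,0],
    [0,0,0],
  ],
  turn=[0,0,0,0,0,0,0,0,0],
)

```text
time_s: 14.2
eef_pos: [472.2, -20.4, 110.5]
ee_rot: [-0.173, 0.17, -0.685, 0.687]
force: [-0.4, 0.9, -0.6]
grip_width: 1.0
```

Run:
```python
from h import *
p,d=ctrl.capture('side'); cv2.imwrite('pics/side9.png',cv2.resize(p[130:330,220:440],(660,600))[...,::-1])
for q in('timer','key_green','key_red','key_yellow'):
  for r in ctrl.pinpoint('side',q): w=c2w('side',r['centre']); print(q,r['score'],w.round(1))
p,d=ctrl.capture('top'); cv2.imwrite('pics/top9.png',p[...,::-1])
for q in('key_green','key_red','key_yellow'):
  for r in ctrl.pinpoint('top',q): w=c2w('top',r['centre']); print('top',q,r['score'],w.round(1))
plan((576.8,60.2,80),85.3)
```

```text
timer 0.79 [468.7 -22.1  -0.8]
key_green 0.53 [575.9  58.9  25.7]
key_red 0.76 [582.  106.4  22.2]
key_yellow 0.59 [575.   12.4  26.6]
top key_green 0.86 [581.1  58.6  26.2]
top key_green 0.56 [ 652.7 -196.9   -0.8]
top key_red 0.72 [584.6 107.2  23.5]
top key_yellow 0.75 [569.   12.8  28.8]
t 14.65 pos [471.1 -20.2 108.3] F [ 0.4 -0.1  0.4] w 1.0 j6 2.36
xang -151.97 zang -61.97 ydir [-0.001  0.    -1.   ]
offset tool mm [-131.1   28.2  -21.3]
turn -57.27 xang after -94.7 offset after turn mm [-88.8  28.2  98.8]
```

View pics/side9.png

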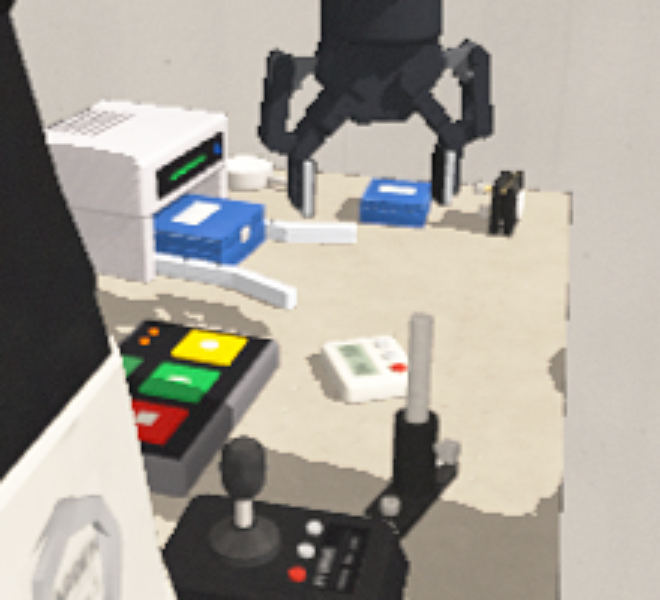

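View pics/top9.png

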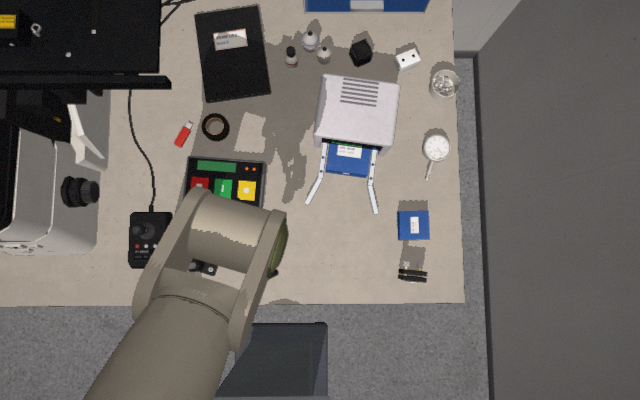

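Request:
drive_tool(
  gripper=[1,1,1,1,1,1,1,1,1,1,1,1,1,1],
  offset=[
    [0,0,0],
    [0,0,0],
    [0,0,0],
    [0,0,0],
    [0,0,0],
    [0,0,0],
    [0,0,0],
    [0,0,0],
    [-0.0222,0,0.0247],
    [-0.0222,0,0.0247],
    [-0.0222,0,0.0247],
    [-0.0222,0,0.0247],
    [0,0.028,0],
    [0,0,0],
  ],
  turn=[-7.16,-7.16,-7.16,-7.16,-7.16,-7.16,-7.16,-7.15,0,0,0,0,0,0],
)

```text
time_s: 15.82
eef_pos: [575.5, 61.3, 76.4]
ee_rot: [0.478, -0.481, 0.521, -0.518]
force: [-1.5, 0.2, -1.5]
grip_width: -0.004
```

Request:
drive_tool(
  gripper=[1,1],
  offset=[
    [0,0,0],
    [0,0,0],
  ],
  turn=[0,0],
)

```text
time_s: 15.98
eef_pos: [576.8, 59.7, 81.4]
ee_rot: [0.479, -0.479, 0.52, -0.52]
force: [-0.4, -0.6, 0.9]
grip_width: -0.003
```

Run:
```python
from h import *
plan((576.8,60.2,34),85.3)
p,d=ctrl.capture('side'); cv2.imwrite('pics/side10.png',cv2.resize(p[130:330,220:440],(660,600))[...,::-1])
```

```text
t 15.98 pos [576.8  59.7  81.4] F [-0.4 -0.6  0.9] w -0.003 j6 1.55
xang -94.73 zang -4.73 ydir [-0. -0. -1.]
offset tool mm [-0.5 47.4 -0. ]
turn -0.03 xang after -94.7 offset after turn mm [-0.5 47.4 -0. ]
```

View pics/side10.png

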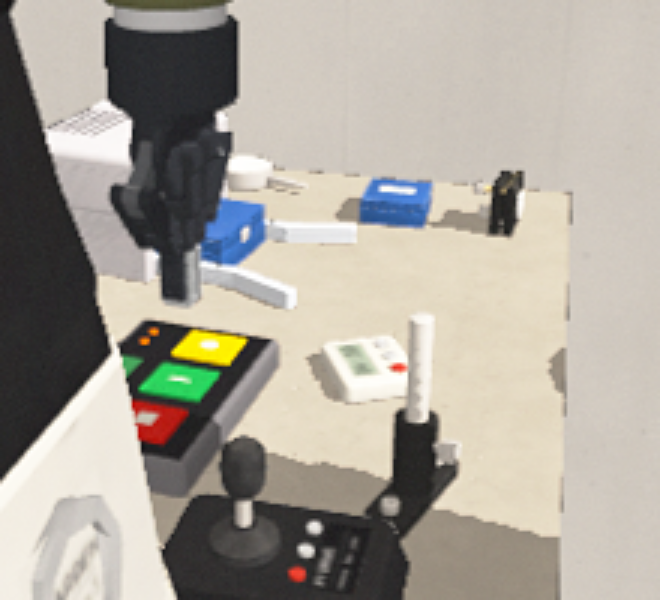

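Request:
drive_tool(
  gripper=[1,1,1,1,1,1,1],
  offset=[
    [0,0.015,0],
    [0,0.015,0],
    [0,0.008,0],
    [0,0.005,0],
    [0,0.004,0],
    [0,0,0],
    [0,0,0],
  ],
  turn=[0,0,0,0,0,0,0],
)

```text
time_s: 16.62
eef_pos: [577.3, 60.1, 34.4]
ee_rot: [-0.479, 0.479, -0.52, 0.52]
force: [0.9, 0.6, 0.5]
grip_width: -0.003
```

Request:
drive_tool(
  gripper=[1,1,1,1],
  offset=[
    [0,0.0015,0],
    [0,0.0015,0],
    [0,0.001,0],
    [0,0,0],
  ],
  turn=[0,0,0,0],
)

```text
time_s: 16.95
eef_pos: [577.0, 60.2, 29.7]
ee_rot: [0.479, -0.479, 0.52, -0.52]
force: [0.5, 0.0, -0.3]
grip_width: -0.001
```

Request:
drive_tool(
  gripper=[1,1,1],
  offset=[
    [0,0.001,0],
    [0,0.001,0],
    [0,0,0],
  ],
  turn=[0,0,0],
)

```text
time_s: 17.2
eef_pos: [577.1, 60.2, 27.8]
ee_rot: [-0.479, 0.479, -0.52, 0.52]
force: [-0.3, -0.5, 1.7]
grip_width: 0.004
```

Request:
drive_tool(
  gripper=[1,1],
  offset=[
    [0,0.0007,0],
    [0,0,0],
  ],
  turn=[0,0],
)

```text
time_s: 17.37
eef_pos: [577.2, 60.2, 27.4]
ee_rot: [-0.479, 0.479, -0.52, 0.52]
force: [-1.4, -0.3, 4.3]
grip_width: -0.002
```

Request:
drive_tool(
  gripper=[1,1,1,1],
  offset=[
    [0,0.0007,0],
    [0,0.0007,0],
    [0,0.0006,0],
    [0,0,0],
  ],
  turn=[0,0,0,0],
)

```text
time_s: 17.7
eef_pos: [577.2, 60.2, 26.6]
ee_rot: [-0.479, 0.479, -0.52, 0.52]
force: [-5.8, -0.1, 15.8]
grip_width: 0.001
```

Firmly above 6 N, well below 40 N; hold about 0.5 s.

Request:
drive_tool(
  gripper=[1,1,1,1,1,1],
  offset=[
    [0,0,0],
    [0,0,0],
    [0,0,0],
    [0,0,0],
    [0,0,0],
    [0,0,0],
  ],
  turn=[0,0,0,0,0,0],
)

```text
time_s: 18.2
eef_pos: [577.3, 60.2, 26.6]
ee_rot: [-0.479, 0.479, -0.52, 0.52]
force: [-5.8, -0.3, 15.1]
grip_width: -0.002
```

Request:
drive_tool(
  gripper=[1,1,1,1,1,1,1],
  offset=[
    [0,-0.005,0],
    [0,-0.02,0],
    [0,-0.04,0],
    [0,-0.04,0],
    [0,-0.03,0],
    [0,0,0],
    [0,0,0],
  ],
  turn=[0,0,0,0,0,0,0],
)

```text
time_s: 18.78
eef_pos: [577.6, 60.2, 161.3]
ee_rot: [-0.48, 0.478, -0.519, 0.521]
force: [0.2, -0.3, -0.4]
grip_width: 0.002
```

Run:
```python
from h import *
p,d=ctrl.capture('top'); cv2.imwrite('pics/top11.png',p[...,::-1]); W=cloud('top',d); v,u=np.mgrid[0:400,0:640]; Z=W[...,2]
m=(u>305)&(u<385)&(v>140)&(v<245)&(p[...,2]>p[...,0]*1.5)&(Z>33)&(Z<40)
B=(W[m][:,:2]-H)@np.stack([XB,YB],1); print(m.sum(),B.min(0),B.max(0))
p,d=ctrl.capture('side'); cv2.imwrite('pics/side11.png',cv2.resize(p[130:330,220:440],(660,600))[...,::-1])
for q in('timer','post_holder','dial_gauge','mirror_mount'):
  for r in ctrl.pinpoint('side',q)[:1]: print(q,r['score'],c2w('side',r['centre']).round(1))
plan((577,60,150))
```

```text
826 [-43.487445   -43.38778905] [12.35298421 43.84544202]
timer 0.78 [465.5 -22.7  -3.6]
post_holder 0.67 [416.2 115.7   1.4]
dial_gauge 0.52 [ 645.  -380.7   -4.6]
mirror_mount 0.72 [ 4.098e+02 -3.287e+02 -3.000e-01]
t 19.08 pos [576.7  60.2 158.9] F [-0.2 -0.5  0.6] w 0.0 j6 1.55
xang -94.7 zang -4.7 ydir [-0.002  0.    -1.   ]
offset tool mm [0.2 8.9 0.4]
```

View pics/side11.png

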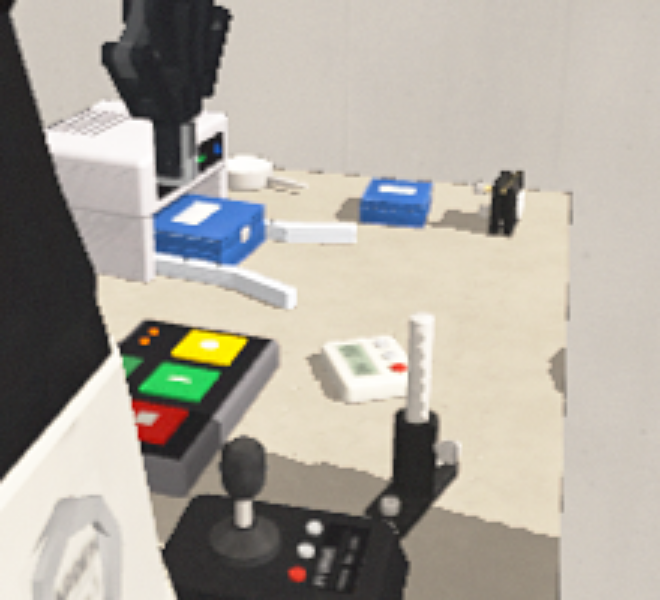

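```bash
python3 -c "
from rig import ctrl
print(ctrl.finish_job())"
```

```text
the job is handed in; nothing more can be done
None
```

The job is handed in at about 19 s, with all the steps done and no check failing; the system reports no verdict.

- **Slide box:** I picked the larger of the two blue boxes (measured about 91 × 88 × 36 mm) and pushed it in with both fingertips until it met the stop at about 15 N. The last picture put its near face 43 mm before bay_home (44 mm is exactly home), 0 mm off sideways; the last fine check, made before I moved the timer, showed it square.
- **Timer:** It lies flat and face up on the table at about (470, -21) mm, clear of the keypad. While gripping it, a brief upward force of about 4 N showed, probably a fingertip touching the keypad, most likely at the green key; I could not confirm where.
- **Green key:** I pressed it with the shut fingertips at 15–16 N for over half a second, then let go. The fingers did not go over the red or yellow keys while pressing.
- **Bystanders:** The post holder, dial gauge and mirror mount read where they started, within the measuring error. The tape roll was not re-measured; I saw it in place in the top picture taken after I set the timer down, before the key press.
- **Arm:** It ended about 130 mm above the keypad, touching nothing.

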